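# Bolt the sample hopper's gate

### The job

Bolt the gate of the small steel sample hopper, by pushing alone: push the upright fin round until the slot of the locking disc lines up with the steel bar, then push the bar by its end plate through the disc until it is fully home, and come clear. Do not pinch or grip the fin or the plate, and leave the vials, bowls, spoon and pen where they are.

Things in the scene. Friction and masses are not known exactly. Their poses are not given: they have to be found in the camera images.
- fixture: the fixed gate unit on an aluminium base plate, x -192 to +208, y +-60, 12 mm thick. Origin on the table under the disc's axis; +x is the way the bar is pushed (to the hopper), z up. Steel hopper: x +88 to +196 mm, 95 mm high. Bar guide (x -50 to -40) and grey housing (x +44 to +191) are 43 mm high; only fin, end plate and hopper stand higher than 48 mm.
- disc_axis (a point): point on the vertical axis of the locking disc, at the disc's top face (z 44 mm). The disc is steel, 72 mm across, with a 24 mm wide slot straight across its top, open upward and at both ends.
- disc (a joint): angle of the locking disc, rad: 0 when the slot is in line with the bar, positive when turned clockwise seen from above. Starts at 0.6 to 1.25; stops at -0.5 and 1.45, no click at 0. Stays where left; friction 0.06 N m (2 N at the fin). The bar passes within about 0.12 rad of 0; its tapered nose turns the slot true as it enters.
- fin_mid (a point): centre of the steel fin on the disc, 32 mm out from its axis, z 64 mm. Upright blade 10 mm thick, 14 to 50 mm out from the axis, z 46 to 82 mm, round bead on top to 87 mm. At disc angle q it points q clockwise of the unit's +y, so it starts leaning to the hopper and is pushed anticlockwise by its hopper-side face. Axes turn with the disc: y outward, x normal to the hopper-side face.
- fin_leaf_a: the fin's 5 mm leaf on its clockwise face (towards the hopper): the one to push at the start. Its origin lies on the disc's axis at the table. Force from the fingers on both leaves at once counts as a pinch.
- fin_leaf_b: the fin's 5 mm leaf on its other face; origin on the disc's axis at the table.
- bar (a joint): travel of the steel bar, m: starts between 0 and 0.010, fully home at its stop at 0.105. Slides along the unit's +x with about 3 N of friction, and stays where it is left. Without the disc in line it is blocked at about 0.012.
- plate_mid (a point): centre of the rear face of the bar's upright end plate, the face to push, at z 58 mm. The plate is 56 mm wide (unit's y), 12 mm thick (this point forward), z 20 to 84 mm with a 10 mm round bead on top to z 89 mm. It lies at unit x = -171 mm + bar travel, y 0.
- plate_leaf_back: the end plate's rear 6 mm leaf (the side away from the disc), which is pushed; origin at the table, 0.171 m ahead of the rear face. Force from the fingers on both leaves at once counts as a pinch.
- plate_leaf_front: the end plate's front 6 mm leaf (the side of the disc); same origin as the rear leaf.
- bar_nose (a point): tip of the bar's tapered nose, z 29 mm; the bar is 15 mm wide, z 20 to 38 mm. Nose at unit x = -48 mm + bar travel.
- vial_0: small yellow vial with black cap, 21 mm across, 40 mm high, standing beside the unit; origin under its centre. Leave alone.
- vial_1: small brown vial with black cap, 21 mm across, 40 mm high, standing beside the unit; origin under its centre. Leave alone.
- vial_2: small dark vial with black cap, 21 mm across, 40 mm high, standing on the unit's far side; origin under its centre. Leave alone.
- bowl_02: loose white cupping bowl of coffee nearest the unit, 114 mm across, 66 mm high; origin under its centre. Leave alone.
- spoon_c: steel cupping spoon beside the unit, 166 mm long along its y, 17 mm high; origin under its centre. Leave alone.
- pen_main: grey click pen on the unit's far side, 132 mm long along its y, 11 mm high; origin under its centre. Leave alone.

How it is judged (in metres and radians):
On the way, in this order (a step that is already met when the one before it is completed fails the run):
1. the disc's slot is in line with the bar (value of joint disc between -0.14 and 0.14 rad), for 0.2 s.
2. the bar is pushed through the disc, fully home (all of step 1 and value of joint bar above 0.101 m), for 0.2 s.
At the end, for the whole second after the job is handed in: the bar is at rest through the disc within 4 mm of its stop, the slot in line within 0.14 rad, and every bystander stands within 20 mm of its place (all of step 2 and velocity of joint bar between -0.005 and 0.005 m/s and distance of each of vial_0, vial_1, vial_2, bowl_02, spoon_c, pen_main from where it was at the start of the episode below 0.02 m); the robot touches nothing.
It fails at once if the fin is pinched (contact force between the fingers and fin_leaf_a above 1 N and contact force between the fingers and fin_leaf_b above 1 N).
It fails at once if the end plate is pinched (contact force between the fingers and plate_leaf_back above 1 N and contact force between the fingers and plate_leaf_front above 1 N).
It fails at once if a vial, bowl, spoon or pen is moved or lifted (distance of any of vial_0, vial_1, vial_2, bowl_02, spoon_c, pen_main from where it was at the start of the episode above 0.02 m).
It also fails if it takes over 48 s, if anything falls off the work surface, if the arm or the gripper's body presses on something with over 40 N, if the wrist force passes 120 N, or if a joint passes its speed limit or range.

### The arm

A 6-joint arm with a two-finger parallel gripper is mounted at the origin on the work surface; the furniture and walls round the work are solid. World frame = base frame: x ahead of the robot, y to its left, z up, the work surface at z = 0. Lengths are in mm, angles in rad, forces in N, time in s.
With the tool pointing down it reaches from about 375 to 975 mm from the base axis. Payload 3.8 kg.
Tool frame: the origin (TCP) lies on the centre line of the jaws, within the pads' length; the fingertips stand 8 mm ahead of it and the grasp point (between the pads) lies 11 mm behind it; z points along the fingers, y is the line along which they close (so a half turn about z gives the same grasp; the last joint's range is limited). The gripper opens to 85 mm and grips with 20 to 120 N. Pads are 22 mm wide; open, the fingers measure 114 mm over their backs; the gripper's body (76 mm by 85 mm) begins 54 mm behind the grasp point. The pads swing forward as they close: fully open they stand 13 mm farther back than shut.
Start: joints at [-1.312, 0.264, 1.604, -0, 1.274, -0.037], TCP at [196.76, -645.68, 204.28] pointing down, gripper open.
Joint ranges: [-2.63, 2.63], [-0.94, 2.18], [0.31, 2.57], [-1.31, 4.45], [0, 2.66], [-2.55, 2.55]. Speed limits (rad/s): [2.57, 2.57, 3.14, 3.14, 3.14, 3.14].

### API

Orientations are given as a unit quaternion [x, y, z, w].
In Python, from cell import robot, imaging, spotter gives the robot as it stands.
- The arm moves only by the tool arm_command, never from a script. Its argument "rows" is a list of rows, each a list of 5 numbers: the shift along the tool's x, y, z in mm, then the turn about the tool's z in degrees, then the opening, from -1 (shut) to 1 (fully open), so that 0 is half open. A call has 1 to 20 rows; each row shifts and turns the commanded pose from where the row before left it, along the tool's axes as they then stand; what a row does not reach is not made up. A row lasts 1/8 s, in which the tool goes at most 62.5 mm and 10.7 degrees, less where a joint would pass 70% of its speed; a pose out of reach is approached as far as the arm can. A call is refused whole if a number of a shift passes 62.5 or a number of a turn 10.7, either way. A call with a gripper value outside its range is refused whole. The fingers move at their own pace and stop on an object; "grip_force" is the grip in N (left out, the last holds). Time passes only in rows, so rows that do not move let the fingers close. It gives the time, the measured TCP pose, the force, the opening and the grip force at its end, in the units of the state.
- robot.get_obs(): the state, without advancing time (a new reading comes with each control period).
- imaging.camera(name): name is "scene" or "top"; returns the picture (480x640x3 uint8, red, green, blue); there is no depth.
- imaging.calibration(name): a dict with "fx", "fy", "cx", "cy" (pixels), "rvec" (rotation vector, rad) and "tvec" (3), from world to camera coordinates, as OpenCV has them. Camera axes: x right, y down, z forward; pixel columns grow to the right and rows downward; lengths in mm; the calibration is good to about 2 mm. A picture is of the moment at which its call begins. calibration takes no time and is no camera call.
- robot.finish_job(): hands the job in; it is judged then, once.
Trained networks look in the newest picture that a camera, given by its name, has taken for a name from the list of things; names that differ only in an ending like _2 or _b are one class to them, and where a whole thing is asked for, a point or a joint stands for the part that bears it (a point fixed in the world has none). Each returns a list of dicts, best first, with "confidence" (0 to 1); they miss things now and then, are a little off and sometimes report something else, mostly with a low value. They report only what shows in the picture. A call takes as long as a camera call.
- spotter.find_in(target, camera): "rect" ([left, top, right, bottom] in pixels, round what is visible of it).
The state is a dict: "t": time; "joint_pos": joint angles; "qd": joint speeds; "tau": joint torques, N m; "tcp_pos": TCP position; "tool_rot": TCP orientation; "contact_force": force on the tool from outside, world axes, zero at the start; "wrist_torque": the same for the moment, N m; "opening": opening from 0.0 (shut) to 1.0 (fully open); "grip_force": force on a finger pad.
Only numpy, scipy, OpenCV 4.12 (cv2) and the standard library are available. Lean on these libraries where they do the work, as an engineer would, in place of code of your own. Each camera call takes 0.05 s, during which the arm holds its last target. There are 200 camera calls.

## Working session

There is one attempt and no reset: what is moved stays moved. The work goes in short steps, Python scripts to look and compute and a tool call to move; the robot and the scene stay as the last step left them, time stands still between calls to the robot, and variables do not carry over. Pictures are saved under pics/ and viewed, at most 10 in all, crops included, and the job is handed in when it is done.

Besides the shell and the picture viewer there is one more tool, called after "Call:" by a JSON object that holds its "method" and its "body", one argument or row to a line. arm_command: Moves the arm, as the interface text tells. Its arguments: {"type":"object","properties":{"rows":{"type":"array","items":{"type":"array","items":{"type":"number"}}},"grip_force":{"type":"number"}},"required":["rows"]}

```bash
mkdir -p pics; ls; python3 - <<'E'
from cell import robot, imaging, spotter
import cv2
for n in("scene","top"):
    im=imaging.camera(n); cv2.imwrite(f"pics/{n}0.png",im[:,:,::-1]); print(n,imaging.calibration(n))
    for t in("fixture","disc","fin_mid","plate_mid","bar"):
        print(t,[(round(d["confidence"],2),[round(v) for v in d["rect"]]) for d in spotter.find_in(t,n)[:2]])
o=robot.get_obs();print(o["t"],o["tcp_pos"],o["tool_rot"],o["contact_force"],o["opening"])
E
```

```text
pics
scene {'fx': 612.4758231815437, 'fy': 612.4758231815437, 'cx': 325.25386409154623, 'cy': 239.80241134793283, 'rvec': array([ 1.07734046, -2.13342912,  1.23830164]), 'tvec': array([362.49237549, 294.24020086, 886.40850354])}
fixture [(0.9, [235, 210, 432, 301])]
disc [(0.77, [321, 233, 355, 265])]
fin_mid [(0.65, [321, 231, 353, 264]), (0.57, [364, 210, 417, 256])]
plate_mid [(0.66, [362, 210, 418, 253])]
bar [(0.57, [361, 206, 417, 251])]
top {'fx': 534.5734133435396, 'fy': 534.5734133435396, 'cx': 319.47090993563154, 'cy': 254.0965251889041, 'rvec': array([ 2.19550775, -2.16891176,  0.07909409]), 'tvec': array([ 27.49116654, 542.53208158, 926.90805492])}
fixture [(0.89, [229, 171, 460, 290])]
disc [(0.81, [325, 205, 371, 250])]
fin_mid [(0.66, [321, 209, 373, 255]), (0.25, [372, 188, 438, 213])]
plate_mid [(0.62, [378, 236, 454, 269])]
bar [(0.77, [376, 230, 453, 271])]
0.6 [ 196.78644354 -645.69371841  204.33892173] [9.89081089e-01 1.47372307e-01 6.95574715e-06 5.46847050e-05] [-0.73381817  0.47041437  0.41855523] 1.0011530935774848
```

View pics/top0.png

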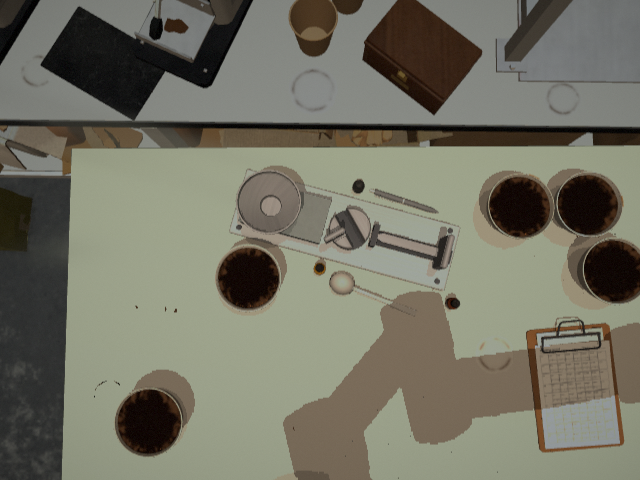

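View pics/scene0.png

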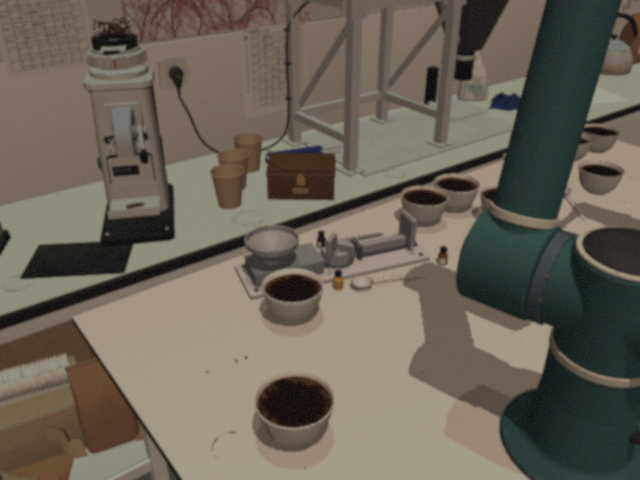

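```bash
python3 - <<'E'
import cv2
im=cv2.imread("pics/top0.png")[160:300,220:470]; cv2.imwrite("pics/topc.png",cv2.resize(im,None,fx=3.2,fy=3.2,interpolation=cv2.INTER_CUBIC))
E
```

```text
(no output)
```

View pics/topc.png

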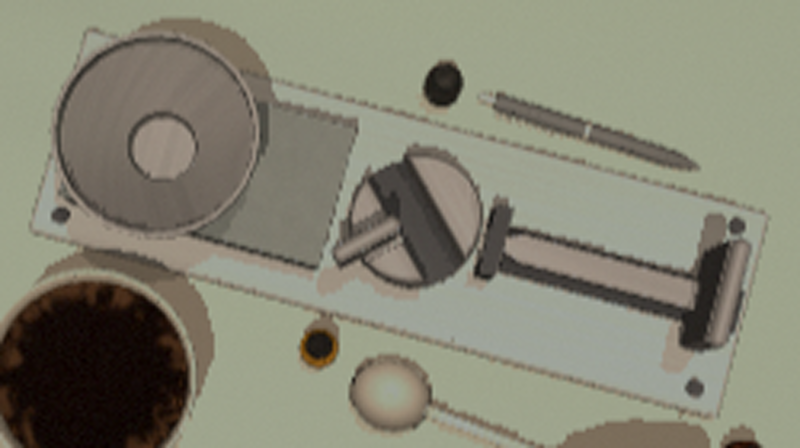

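The top view shows the unit with its hopper to the left. In the crop the plate corners are at (88,30), (768,215), (712,415) and (32,232), the fin bead runs from about (338,258) to (397,222), and the end-plate bead runs from (742,245) to (722,345). The next step fits the pose from these.

```bash
cat > h.py <<'E'
import numpy as np, cv2
from scipy.optimize import least_squares
from cell import robot, imaging, spotter
def cal(n):
    c=imaging.calibration(n); return np.array([[c["fx"],0,c["cx"]],[0,c["fy"],c["cy"]],[0,0,1]]),c["rvec"],c["tvec"]
def proj(n,P):
    K,r,t=cal(n); return cv2.projectPoints(np.array(P,float),r,t,K,None)[0][:,0]
def back(n,uv,z):
    K,r,t=cal(n); R=cv2.Rodrigues(r)[0]; C=-R.T@t; d=R.T@np.linalg.inv(K)@np.array([*uv,1.]); return C+d*(z-C[2])/d[2]
def U(p,x,y,z): # unit -> world
    c,s=np.cos(p[2]),np.sin(p[2]); return [p[0]+c*x-s*y,p[1]+s*x+c*y,z]
def inv(p,P):
    c,s=np.cos(p[2]),np.sin(p[2]); d=np.array(P[:2])-p[:2]; return np.array([c*d[0]+s*d[1],-s*d[0]+c*d[1]])
E
python3 - <<'E'
from h import *
cr=lambda u,v:(220+(u+.5)/3.2-.5,160+(v+.5)/3.2-.5)
px=np.array([cr(88,30),cr(768,215),cr(712,415),cr(32,232)])
Q=[(208,-60),(-192,-60),(-192,60),(208,60)]
b=[back("top",u,12) for u in px]; print(np.round(b))
m=np.mean(b,0); a=b[0]-b[1]; th=np.arctan2(a[1],a[0])
f=least_squares(lambda p:(proj("top",[U(p,x,y,12) for x,y in Q])-px).ravel(),[m[0],m[1],th])
p=f.x; print("pose",p,"res",f.fun.round(1)); np.save("p.npy",p)
for nm,c,z in[("bead out",(338,258),85),("bead in",(397,222),85),("plate bead",(742,245),87),("plate bead",(722,345),87),("disc c",(416,217),44)]:
    print(nm,inv(p,back("top",cr(*c),z)).round(1))
for n,u,v in [("vial_0",319,347),("vial_2",443,83)]: print(n,inv(p,back("top",cr(u,v),40)).round(0))
print("vial1",inv(p,back("top",(453,302),40)).round(0),"bowl",inv(p,back("top",(249,277),66)).round(),"spoon",inv(p,back("top",(342,282),10)).round())
print("scene proj",proj("scene",[U(p,x,y,12) for x,y in Q]).round())
E
```

```text
[[ 696.  167.   12.]
 [ 595. -217.   12.]
 [ 483. -185.   12.]
 [ 580.  196.   12.]]
pose [586.3678103  -17.43026291   1.31615664] res [-1.  -0.7  0.9 -0.7  1.9  1.5 -1.8 -0.3]
bead out [34.1 35.8]
bead in [9.6 9.7]
plate bead [-165.1  -25.4]
plate bead [-167.9   27.3]
disc c [-0. -1.]
vial_0 [32. 81.]
vial_2 [  5. -77.]
vial1 [-205.   76.] bowl [142. 128.] spoon [-13.  93.]
scene proj [[235. 265.]
 [405. 231.]
 [432. 256.]
 [251. 296.]]
```

```bash
python3 - <<'E'
from h import *
p=np.load("p.npy"); o=robot.get_obs(); print(inv(p,o["tcp_pos"]), o["tcp_pos"][2])
q=o["tool_rot"]; a=2*np.arctan2(q[1],q[0]); print("turn",np.degrees(a-p[2]))
E
```

```text
[-706.13881981  218.76146372] 204.33892172847507
turn -58.46086376141838
```

Call:
{"method": "arm_command", "body": {
  "rows": [
    [0,0,0,-10,-1],
    [0,0,0,-10,-1],
    [0,0,0,-10,-1],
    [0,0,0,-10,-1],
    [0,0,0,-10,-1],
    [0,0,0,-8.5,-1]
  ]
}}

```text
t: 1.35
tcp_pos: [196.8, -645.7, 204.3]
tool_rot: [0.789, 0.614, -0.0, 0.0]
contact_force: [0.5, 0.5, -0.2]
opening: 0.0
grip_force: 0.0
```

Call:
{"method": "arm_command", "body": {
  "rows": [
    [47.5,13,0,0,-1],
    [47.5,13,0,0,-1],
    [47.5,13,0,0,-1],
    [47.5,13,0,0,-1],
    [47.5,13,0,0,-1],
    [47.5,13,0,0,-1],
    [47.5,13,0,0,-1],
    [47.5,13,0,0,-1],
    [47.5,13,0,0,-1],
    [47.5,13,0,0,-1],
    [47.5,13,0,0,-1],
    [47.5,13,0,0,-1],
    [47.5,13,0,0,-1],
    [47.5,13,0,0,-1],
    [47.5,13,0,0,-1],
    [47.5,13,0,0,-1],
    [0,0,0,0,-1],
    [0,0,0,0,-1]
  ]
}}

```text
t: 3.6
tcp_pos: [588.7, 37.5, 204.1]
tool_rot: [0.791, 0.612, -0.0, 0.0]
contact_force: [-0.8, 0.7, 1.2]
opening: -0.001
grip_force: 0.0
```

```bash
python3 - <<'E'
from h import *
p=np.load("p.npy"); o=robot.get_obs(); print(inv(p,o["tcp_pos"]), o["tcp_pos"][2],o["joint_pos"],o["contact_force"])
q=o["tool_rot"]; a=2*np.arctan2(q[1],q[0]); print("turn",np.degrees(a-p[2]))
E
```

```text
[53.71598391 11.60887597] 204.1151233678502 [ 2.17190977e-02  1.04712790e-01  1.79119783e+00 -6.06066693e-04
  1.24639674e+00  2.75086080e-01] [-0.76196525  0.70430387  1.2163962 ]
turn 0.08400050638738005
```

Call:
{"method": "arm_command", "body": {
  "rows": [
    [4,0,30,0,-1],
    [0,0,30,0,-1],
    [0,0,26,0,-1],
    [0,0,20,0,-1],
    [0,0,15,0,-1],
    [0,0,15,0,-1],
    [0,0,0,0,-1],
    [0,0,0,0,-1]
  ]
}}

```text
t: 4.6
tcp_pos: [590.7, 41.6, 68.9]
tool_rot: [0.791, 0.612, 0.0, 0.0]
contact_force: [0.4, 0.4, -0.6]
opening: -0.001
grip_force: 0.0
```

```bash
python3 - <<'E'
from h import *
p=np.load("p.npy"); o=robot.get_obs(); print(inv(p,o["tcp_pos"]), o["tcp_pos"][2],o["contact_force"])
im=imaging.camera("scene")[190:310,220:440]; im2=imaging.camera("top")[160:300,220:470]
cv2.imwrite("pics/b.png",np.vstack([cv2.resize(im,(500,272)),cv2.resize(im2,(500,280))])[:,:,::-1])
E
```

```text
[58.20659669 10.68484521] 68.90558791174512 [ 0.396539    0.37492323 -0.60123404]
```

View pics/b.png

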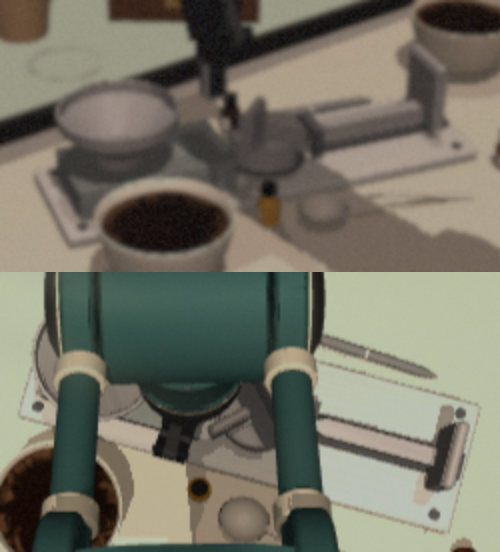

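The closed fingers hang between the hopper and the fin and touch nothing: fingertips are at about (215,92) and the fin at (255,120) in the upper crop. Next I push in −x.

Call:
{"method": "arm_command", "body": {
  "rows": [
    [-3,-1,0,0,-1],
    [-3,-1,0,0,-1],
    [-3,-1,0,0,-1],
    [-3,-1,0,0,-1],
    [-3,-1,0,0,-1],
    [-3,-1,0,0,-1],
    [-3,-1,0,0,-1],
    [-3,-1,0,0,-1],
    [-3,-1,0,0,-1],
    [-3,-1,0,0,-1],
    [-3,-1,0,0,-1],
    [0,0,0,0,-1]
  ]
}}

```text
t: 6.2
tcp_pos: [571.0, 12.2, 68.2]
tool_rot: [0.791, 0.612, -0.0, -0.0]
contact_force: [0.3, 0.2, -0.3]
opening: -0.003
grip_force: 0.0
```

```bash
python3 - <<'E'
from h import *
p=np.load("p.npy"); o=robot.get_obs(); print(inv(p,o["tcp_pos"]), o["tcp_pos"][2],inv([0,0,p[2]],o["contact_force"]))
E
```

```text
[24.7634968  22.37138271] 68.24377360120934 [ 0.29956437 -0.19538206]
```

Call:
{"method": "arm_command", "body": {
  "rows": [
    [-2,0,0,0,-1],
    [-2,0,0,0,-1],
    [-2,0,0,0,-1],
    [-1.8,0,0,0,-1],
    [0,0,0,0,-1]
  ]
}}

```text
t: 6.82
tcp_pos: [569.1, 4.7, 68.3]
tool_rot: [0.791, 0.612, 0.0, 0.0]
contact_force: [0.3, 0.2, -0.2]
opening: -0.001
grip_force: 0.0
```

```bash
python3 - <<'E'
from h import *
p=np.load("p.npy"); o=robot.get_obs(); print(inv(p,o["tcp_pos"]), o["tcp_pos"][2],inv([0,0,p[2]],o["contact_force"]))
E
```

```text
[17.05663459 22.23560756] 68.29285359588059 [ 0.22054207 -0.2443155 ]
```

Call:
{"method": "arm_command", "body": {
  "rows": [
    [6,0,0,0,-1],
    [6,0,0,0,-1],
    [0,0,-20,0,-1],
    [0,0,-40,0,-1],
    [0,0,-40,0,-1],
    [-40,4,-20,0,-1],
    [-40,4,0,0,-1],
    [-40,4,0,0,-1],
    [-40,4,0,0,-1],
    [-40,3,0,0,-1],
    [-34,3,0,0,-1],
    [0,0,0,0,-1],
    [0,0,0,0,-1]
  ]
}}

```text
t: 8.45
tcp_pos: [535.0, -215.2, 189.3]
tool_rot: [0.791, 0.612, 0.0, 0.0]
contact_force: [-0.8, 0.1, 0.6]
opening: -0.002
grip_force: 0.0
```

```bash
python3 - <<'E'
from h import *
p=np.load("p.npy"); o=robot.get_obs(); print(inv(p,o["tcp_pos"]), o["tcp_pos"][2],inv([0,0,p[2]],o["contact_force"]))
im=imaging.camera("scene")[190:310,220:440]; im2=imaging.camera("top")[190:270,300:400]
cv2.imwrite("pics/c.png",np.vstack([cv2.resize(im,(400,218)),cv2.resize(im2,(400,320),interpolation=cv2.INTER_CUBIC)])[:,:,::-1])
E
```

```text
[-2.04383851e+02 -8.85118459e-02] 189.28676985351996 [-0.05543095  0.7854344 ]
```

View pics/c.png

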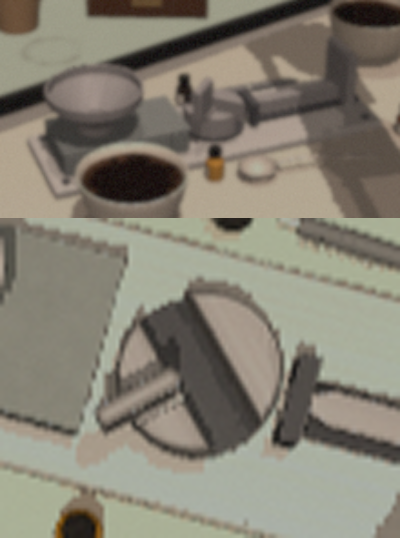

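```bash
python3 - <<'E'
from h import *
p=np.load("p.npy")
for z in (60,69,90): print(z,proj("scene",[[590.7,41.6,z]]).round(),proj("top",[[590.7,41.6,z]]).round())
print("fin top out/in", proj("scene",[U(p,35,36,85),U(p,10,10,85)]).round(), proj("top",[U(p,35,36,85),U(p,10,10,85)]).round())
c=lambda u,v:(300+(u+.5)/4-.5,190+(v+.5)/4-.5)
a=inv(p,back("top",c(105,418),85));b=inv(p,back("top",c(178,375),85)); d=a-b; print(a,b,"q",np.arctan2(d[0],d[1]))
E
```

```text
60 [[314. 248.]] [[315. 224.]]
69 [[314. 244.]] [[315. 223.]]
90 [[314. 235.]] [[315. 222.]]
fin top out/in [[329. 241.]
 [336. 233.]] [[325. 240.]
 [343. 229.]]
[  9.82879693 121.18621299] [-14.47353051  96.27477283] q 0.7730219190645031
```

The fin has not moved (q is still 0.77), so the fingers missed it. I need to see where the fingertips really are.

```bash
python3 - <<'E'
from h import *
P=robot.get_obs()["tcp_pos"]; u=proj("scene",[P,P-[0,0,8]]); print(u, proj("top",[P]))
im=imaging.camera("scene")[:,:,::-1].copy()
t=imaging.camera("top")[:,:,::-1].copy()
for q in u: cv2.circle(im,tuple(int(v) for v in q.round()),1,(0,0,255),-1)
v=proj("top",[P])[0]; cv2.circle(t,tuple(int(x) for x in v.round()),1,(0,0,255),-1)
x,y=u[0].astype(int); a,b=v.astype(int)
print(x,y,a,b)
f=lambda i,x,y:cv2.resize(i[max(y-70,0):y+50,x-60:x+60],(400,400))
cv2.imwrite("pics/d.png",np.hstack([f(im,x,y),f(t,a,b)]))
E
```

```text
[[429.43014037 168.75170084]
 [429.08518162 172.29387201]] [[490.08703197 252.43230124]]
429 168 490 252
```

View pics/d.png

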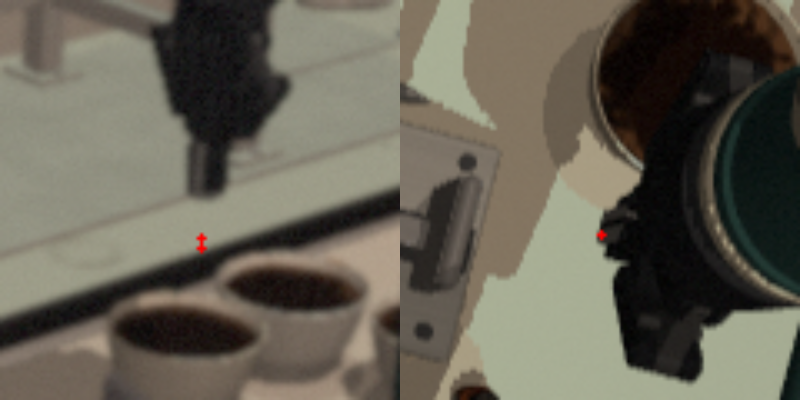

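```bash
python3 - <<'E'
from h import *
P=robot.get_obs()["tcp_pos"]; p=np.load("p.npy")
def M(n):
    K,r,t=cal(n); return K@np.c_[cv2.Rodrigues(r)[0],t]
for ts in ((431,156.5),(430.5,154)):
  for tt in ((494,253),(497,253.4)):
    X=cv2.triangulatePoints(M("scene"),M("top"),np.array(ts,float),np.array(tt,float)); X=(X[:3]/X[3])[:,0]; print(X.round(1),P.round(1),inv(p,X)-inv(p,P), proj("scene",[X]),proj("top",[X]))
for h in (20,25,30,35): print(h,proj("scene",[P+[0,0,h]]),proj("top",[P+[0,0,h]]))
E
```

```text
[ 531.5 -211.2  218. ] [ 534.9 -214.5  188.5] [2.30180354 4.18658031] [[430.77263437 156.52224096]] [[494.31785942 253.29625975]]
[ 532.3 -214.3  217.2] [ 534.9 -214.5  188.5] [-0.45125201  2.56900998] [[431.49719434 156.44806472]] [[496.30480372 252.74920219]]
[ 531.2 -209.   224.1] [ 534.9 -214.5  188.5] [4.35254106 5.02580629] [[430.38220351 154.01158453]] [[494.1654629  253.15427915]]
[ 532.  -212.1  223.3] [ 534.9 -214.5  188.5] [1.62668209 3.42265948] [[431.10315128 153.93666045]] [[496.15260359 252.60651273]]
20 [[430.28342642 159.95676091]] [[494.42713387 251.39501827]]
25 [[430.50350373 157.69685594]] [[495.57874217 251.1122784 ]]
30 [[430.72445114 155.4280161 ]] [[496.74569623 250.82577088]]
35 [[430.94627384 153.15018829]] [[497.92830485 250.5354199 ]]
```

The fingertips measure about 29 mm above the reported TCP z rather than 8 mm below it. That puts them at about 97 mm on the first pass, above the fin's 87 mm. I'll go back and work about 37 mm lower.

Call:
{"method": "arm_command", "body": {
  "rows": [
    [44,-2,0,0,-1],
    [44,-2,0,0,-1],
    [44,-2,0,0,-1],
    [44,-2,0,0,-1],
    [44,-2,0,0,-1],
    [42,-1,0,0,-1],
    [0,0,30,0,-1],
    [0,0,30,0,-1],
    [0,0,30,0,-1],
    [0,0,20,0,-1],
    [0,0,10,0,-1],
    [0,0,0,0,-1],
    [0,0,0,0,-1]
  ]
}}

```text
t: 10.28
tcp_pos: [591.0, 40.8, 69.6]
tool_rot: [0.791, 0.612, 0.001, 0.001]
contact_force: [-0.3, 0.8, 0.5]
opening: 0.001
grip_force: 0.0
```

Call:
{"method": "arm_command", "body": {
  "rows": [
    [0,0,8,0,-1],
    [0,0,8,0,-1],
    [0,0,8,0,-1],
    [0,0,8,0,-1],
    [0,0,0,0,-1]
  ]
}}

```text
t: 10.9
tcp_pos: [588.8, 40.7, 35.0]
tool_rot: [0.791, 0.612, -0.001, -0.001]
contact_force: [1.0, -0.4, 0.6]
opening: -0.001
grip_force: 0.0
```

```bash
python3 - <<'E'
from h import *
p=np.load("p.npy"); o=robot.get_obs(); print(inv(p,o["tcp_pos"]), o["tcp_pos"][2],inv([0,0,p[2]],o["contact_force"]),o["contact_force"])
im=imaging.camera("scene")[190:280,280:400]
cv2.imwrite("pics/e.png",cv2.resize(im,None,fx=4,fy=4)[:,:,::-1])
E
```

```text
[56.90884833 12.29003664] 34.99374179996381 [-0.17394487 -1.10277939] [ 1.02340315 -0.44612238  0.58127059]
```

View pics/e.png

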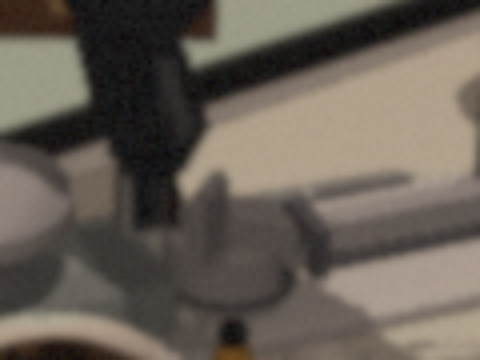

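The tip at crop (155,225) projects to z of about 63, beside the fin whose top is at (215,178). Pushing now.

Call:
{"method": "arm_command", "body": {
  "rows": [
    [-3,-1,0,0,-1],
    [-3,-1,0,0,-1],
    [-3,-1,0,0,-1],
    [-3,-1,0,0,-1],
    [-3,-1,0,0,-1],
    [-3,-1,0,0,-1],
    [-3,-1,0,0,-1],
    [-3,-1,0,0,-1]
  ]
}}

```text
t: 11.95
tcp_pos: [575.9, 19.6, 36.3]
tool_rot: [0.791, 0.612, 0.0, -0.0]
contact_force: [0.4, 3.0, -0.3]
opening: -0.002
grip_force: 1.0
```

Call:
{"method": "arm_command", "body": {
  "rows": [
    [-2,-0.5,0,0,-1],
    [-2,-0.5,0,0,-1],
    [-2,-0.5,0,0,-1],
    [-2,-0.5,0,0,-1]
  ]
}}

```text
t: 12.45
tcp_pos: [571.9, 12.3, 36.2]
tool_rot: [0.791, 0.612, -0.0, -0.0]
contact_force: [0.3, 2.7, -0.0]
opening: -0.0
grip_force: 1.2
```

```bash
python3 - <<'E'
from h import *
p=np.load("p.npy"); o=robot.get_obs(); print(inv(p,o["tcp_pos"]), o["tcp_pos"][2],inv([0,0,p[2]],o["contact_force"]))
im=imaging.camera("scene")[190:280,280:400]
cv2.imwrite("pics/f.png",cv2.resize(im,None,fx=4,fy=4)[:,:,::-1])
E
```

```text
[25.11756822 21.50870041] 36.21420740592612 [2.67672859 0.37828234]
```

View pics/f.png

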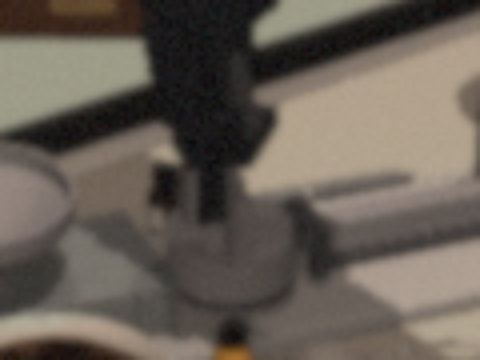

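Call:
{"method": "arm_command", "body": {
  "rows": [
    [-2,0,0,0,-1],
    [-2,0,0,0,-1],
    [-2,0,0,0,-1],
    [-2,0,0,0,-1],
    [0,0,0,0,-1]
  ]
}}

```text
t: 13.12
tcp_pos: [570.0, 4.2, 36.2]
tool_rot: [0.791, 0.612, -0.0, 0.0]
contact_force: [-1.6, 1.2, -0.5]
opening: -0.004
grip_force: 0.7
```

```bash
python3 - <<'E'
from h import *
p=np.load("p.npy"); o=robot.get_obs(); print(inv(p,o["tcp_pos"]), o["tcp_pos"][2],inv([0,0,p[2]],o["contact_force"]))
E
```

```text
[16.77811585 21.30048079] 36.19215695203843 [0.74372179 1.80959326]
```

Call:
{"method": "arm_command", "body": {
  "rows": [
    [4,0,0,0,-1],
    [8,0,0,0,-1],
    [0,0,-20,0,-1],
    [0,0,-40,0,-1],
    [0,0,-40,0,-1],
    [-40,4,-20,0,-1],
    [-40,4,0,0,-1],
    [-40,4,0,0,-1],
    [-40,4,0,0,-1],
    [-40,3,0,0,-1],
    [-34,3,0,0,-1],
    [0,0,0,0,-1],
    [0,0,0,0,-1]
  ]
}}

```text
t: 14.75
tcp_pos: [536.0, -215.6, 157.3]
tool_rot: [0.791, 0.612, 0.0, 0.0]
contact_force: [0.6, 0.3, 0.5]
opening: 0.002
grip_force: 0.0
```

```bash
python3 - <<'E'
from h import *
p=np.load("p.npy"); o=robot.get_obs(); print(inv(p,o["tcp_pos"]), o["tcp_pos"][2])
im=imaging.camera("top")[170:290,300:460]
for q in (0,.12,-.12): # predicted bead ends
    print(q,[((proj("top",[U(p,r*np.sin(q),r*np.cos(q),84)])[0]-[300,170]+.5)*5).round() for r in (14,50)])
cv2.imwrite("pics/g.png",cv2.resize(im,None,fx=5,fy=5,interpolation=cv2.INTER_CUBIC)[:,:,::-1])
E
```

```text
[-204.4658969    -1.13556714] 157.26177549516052
0 [array([245., 318.]), array([217., 423.])]
0.12 [array([241., 317.]), array([200., 417.])]
-0.12 [array([250., 319.]), array([235., 426.])]
```

View pics/g.png

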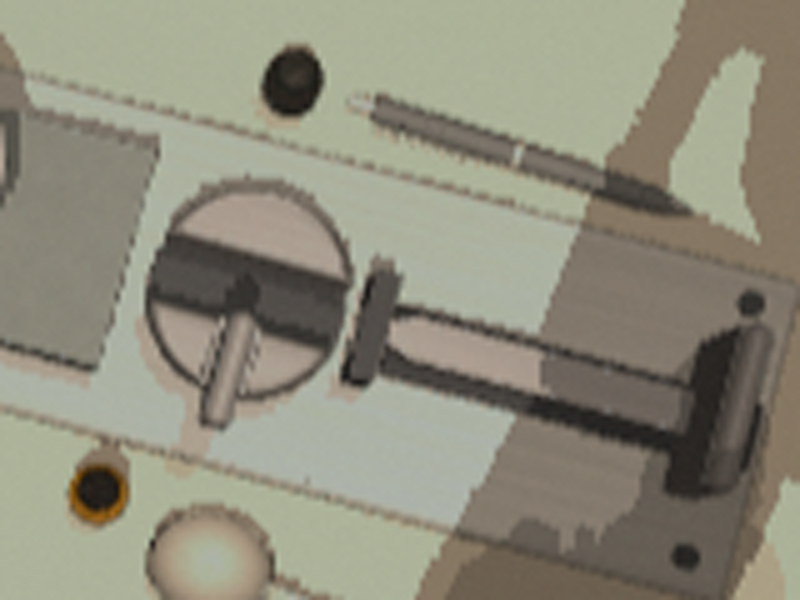

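Seen from above, the fin bead runs (240,315) to (215,425), matching q≈0, and the slot is parallel to the bar. Next I descend behind the end plate.

Call:
{"method": "arm_command", "body": {
  "rows": [
    [0,0,30,0,-1],
    [0,0,30,0,-1],
    [0,0,30,0,-1],
    [0,0,20,0,-1],
    [0,0,12,0,-1],
    [0,0,0,0,-1],
    [4,0,0,0,-1],
    [4,0,0,0,-1],
    [4,0,0,0,-1],
    [4,0,0,0,-1],
    [4,0,0,0,-1],
    [4,0,0,0,-1]
  ]
}}

```text
t: 16.3
tcp_pos: [541.7, -192.6, 34.3]
tool_rot: [0.791, 0.612, -0.0, 0.0]
contact_force: [-1.4, -2.7, 1.0]
opening: -0.0
grip_force: 1.6
```

Call:
{"method": "arm_command", "body": {
  "rows": [
    [4,0,0,0,-1],
    [4,0,0,0,-1],
    [4,0,0,0,-1],
    [4,0,0,0,-1],
    [4,0,0,0,-1]
  ]
}}

```text
t: 16.92
tcp_pos: [546.8, -173.0, 34.3]
tool_rot: [0.791, 0.612, -0.0, 0.0]
contact_force: [-0.5, -3.6, -0.4]
opening: -0.0
grip_force: 1.6
```

```bash
python3 - <<'E'
from h import *
p=np.load("p.npy"); o=robot.get_obs(); print(inv(p,o["tcp_pos"]), o["tcp_pos"][2],inv([0,0,p[2]],o["contact_force"]))
E
```

```text
[-160.55972631   -0.85895796] 34.29756288096726 [-3.59815395 -0.39826295]
```

Call:
{"method": "arm_command", "body": {
  "rows": [
    [4,0,0,0,-1],
    [4,0,0,0,-1],
    [4,0,0,0,-1],
    [4,0,0,0,-1],
    [4,0,0,0,-1],
    [4,0,0,0,-1],
    [4,0,0,0,-1],
    [4,0,0,0,-1],
    [4,0,0,0,-1],
    [4,0,0,0,-1]
  ]
}}

```text
t: 18.18
tcp_pos: [556.9, -134.3, 34.3]
tool_rot: [0.791, 0.612, 0.0, 0.0]
contact_force: [0.3, -3.1, 1.2]
opening: 0.002
grip_force: 1.6
```

Call:
{"method": "arm_command", "body": {
  "rows": [
    [4,0,0,0,-1],
    [4,0,0,0,-1],
    [4,0,0,0,-1],
    [4,0,0,0,-1],
    [4,0,0,0,-1],
    [4,0,0,0,-1],
    [4,0,0,0,-1],
    [4,0,0,0,-1]
  ]
}}

```text
t: 19.18
tcp_pos: [564.9, -103.3, 34.3]
tool_rot: [0.791, 0.612, 0.0, 0.0]
contact_force: [-0.1, -3.6, 0.5]
opening: 0.0
grip_force: 1.6
```

```bash
python3 - <<'E'
from h import *
p=np.load("p.npy"); o=robot.get_obs(); print(inv(p,o["tcp_pos"]), o["tcp_pos"][2],inv([0,0,p[2]],o["contact_force"]))
E
```

```text
[-88.53724342  -0.85457252] 34.27780989846936 [-3.45561044 -0.81873414]
```

Call:
{"method": "arm_command", "body": {
  "rows": [
    [2,0,0,0,-1],
    [2,0,0,0,-1],
    [2,0,0,0,-1],
    [1,0,0,0,-1],
    [1,0,0,0,-1]
  ]
}}

```text
t: 19.8
tcp_pos: [566.8, -95.8, 34.3]
tool_rot: [0.791, 0.612, 0.0, 0.0]
contact_force: [0.4, -4.0, 0.8]
opening: 0.0
grip_force: 1.5
```

Call:
{"method": "arm_command", "body": {
  "rows": [
    [1,0,0,0,-1],
    [1,0,0,0,-1]
  ]
}}

```text
t: 20.05
tcp_pos: [567.4, -93.9, 34.3]
tool_rot: [0.791, 0.612, 0.0, 0.0]
contact_force: [0.6, -3.8, -0.4]
opening: 0.001
grip_force: 1.5
```

Call:
{"method": "arm_command", "body": {
  "rows": [
    [1,0,0,0,-1],
    [1,0,0,0,-1]
  ]
}}

```text
t: 20.3
tcp_pos: [567.9, -91.9, 34.3]
tool_rot: [0.791, 0.612, 0.0, 0.0]
contact_force: [0.6, -3.9, -0.6]
opening: -0.004
grip_force: 1.5
```

Still sliding with no stop felt yet, so I continue in small steps.

Call:
{"method": "arm_command", "body": {
  "rows": [
    [1,0,0,0,-1],
    [1,0,0,0,-1]
  ]
}}

```text
t: 20.55
tcp_pos: [567.9, -91.8, 34.3]
tool_rot: [0.791, 0.612, -0.001, 0.001]
contact_force: [-1.3, -12.1, 0.6]
opening: -0.0
grip_force: 5.8
```

Call:
{"method": "arm_command", "body": {
  "rows": [
    [1,0,0,0,-1],
    [1,0,0,0,-1]
  ]
}}

```text
t: 20.8
tcp_pos: [567.9, -91.8, 34.4]
tool_rot: [0.79, 0.613, -0.002, 0.002]
contact_force: [-3.8, -18.4, 1.6]
opening: 0.001
grip_force: 9.2
```

Call:
{"method": "arm_command", "body": {
  "rows": [
    [1,0,0,0,-1]
  ]
}}

```text
t: 20.92
tcp_pos: [567.9, -91.8, 34.4]
tool_rot: [0.79, 0.613, -0.003, 0.002]
contact_force: [-4.6, -21.9, 2.6]
opening: -0.002
grip_force: 10.9
```

The hard stop is at unit x ≈ −77, as expected for full travel. Backing off and clearing.

Call:
{"method": "arm_command", "body": {
  "rows": [
    [-3,0,0,0,-1],
    [-6,0,0,0,-1],
    [-15,0,0,0,-1],
    [-10,0,0,0,-1],
    [0,0,-30,0,-1],
    [0,0,-40,0,-1],
    [0,0,-50,0,-1],
    [-50,0,-30,0,-1],
    [-50,0,0,0,-1],
    [-50,0,0,0,-1],
    [0,0,0,0,-1],
    [0,0,0,0,-1],
    [0,0,0,0,-1]
  ]
}}

```text
t: 22.55
tcp_pos: [523.0, -264.1, 184.1]
tool_rot: [0.791, 0.612, 0.0, -0.0]
contact_force: [0.7, 1.1, -0.6]
opening: -0.001
grip_force: 0.0
```

```bash
python3 - <<'E'
from h import *
p=np.load("p.npy"); o=robot.get_obs(); print(inv(p,o["tcp_pos"]), o["tcp_pos"][2],o["contact_force"])
im=imaging.camera("top")[160:300,220:470]
cv2.imwrite("pics/z.png",cv2.resize(im,None,fx=3.2,fy=3.2,interpolation=cv2.INTER_CUBIC)[:,:,::-1])
print("bead home pred",[((proj("top",[U(p,-60,y,87)])[0]-[220,160]+.5)*3.2).round() for y in(-26,26)])
E
```

```text
[-254.6411473    -0.76487474] 184.05539896796768 [ 0.72728724  1.08838285 -0.56966052]
bead home pred [array([546., 191.]), array([520., 288.])]
```

View pics/z.png

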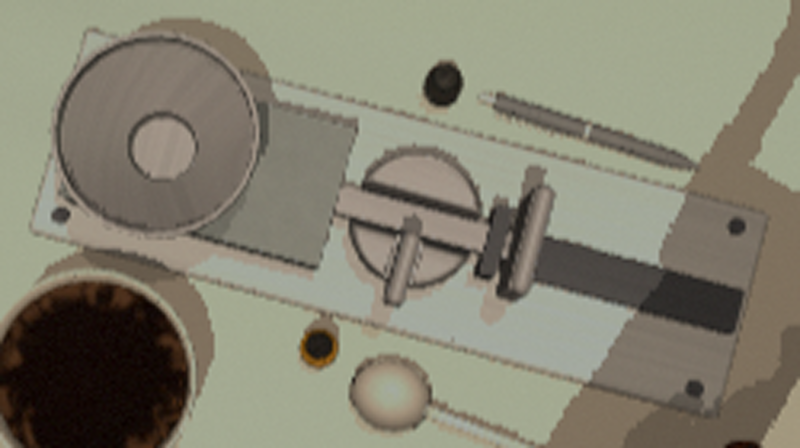

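The bar runs through the disc into the housing. The end-plate bead runs (545,190) to (520,290), matching the fully-home prediction, and the bystanders visible here haven't moved.

```bash
python3 -c "
from cell import robot
print(robot.finish_job())"
```

```text
the job is handed in; nothing more can be done
None
```

The gate is bolted: the fin was pushed to bring the slot in line, the bar was pushed to its stop, and the arm is clear. A first pass at the fin missed because the fingertips sit about 37 mm higher than specified. The job is handed in, but no verdict came back.

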